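# Run the bowl inspection carousel by its crank and park it at the loading chute

### The arm

A 7-joint arm with a two-finger parallel gripper is mounted at the origin on the work surface. World frame = base frame: x ahead of the robot, y to its left, z up, the work surface at z = 0. Lengths are in m, angles in rad, forces in N, time in s.
With the tool pointing down it reaches from about 0.4 to 0.875 m from the base axis. Payload 19.3 kg.
Tool frame: the origin (TCP) lies at the very end of the fingers, on their centre line; the grasp point (between the pads) lies 19 mm behind it; z points along the fingers, y is the line along which they close (so a half turn about z gives the same grasp; the last joint's range is limited). The gripper opens to 85 mm and grips with 20 to 120 N. Pads are 22 mm wide; open, the fingers measure 114 mm over their backs; the gripper's body (76 mm by 85 mm) begins 54 mm behind the grasp point. The pads swing forward as they close: fully open they stand 13 mm farther back than shut.
Start: joints at [1.076, 0.521, -0.036, 1.599, 0.021, 1.021, -0.113], TCP at [0.258, -0.569, 0.231] pointing down, gripper open.
Joint ranges: [-2.91, 2.91], [-0.3, 2.13], [-1.5, 1.42], [0.17, 2.43], [-1.26, 4.41], [0.16, 1.93], [-2.52, 2.52]. Speed limits (rad/s): [1.89, 1.89, 2.39, 2.39, 3.01, 3.01, 3.01].

### API

Orientations are given as [roll, pitch, yaw] about the fixed x, y, z axes, in that order (R = Rz(yaw) Ry(pitch) Rx(roll)).
In Python, from workcell import observe, grab_frame, job_done gives the robot as it stands.
- The arm moves only by the tool move_arm, never from a script. Its argument "plan" is a list that holds one entry, the list of rows, each a list of 7 numbers: the shift along the tool's x, y, z each as a share of 0.02 m, from -1 to 1, then the turn, a rotation vector about the tool's x, y, z each as a share of 6 degrees, from -1 to 1, then the opening, from -1 (shut) to 1 (fully open). A call has exactly 10 rows; each row shifts and turns the commanded pose from where the row before left it, along the tool's axes as they then stand; what a row does not reach is not made up. A row lasts 1/10 s, in which the tool goes at most 50 mm and 8.59 degrees, less where a joint would pass 70% of its speed; a pose out of reach is approached as far as the arm can. A call with a number of a shift or a turn outside -1 to 1 is refused whole. A call with a gripper value outside its range is refused whole. The fingers move at their own pace and stop on an object; "grip_force" is the grip in N (left out, the last holds). Time passes only in rows, so rows that do not move let the fingers close, or fill a call up. It gives the time, the measured TCP pose, the force, the opening and the grip force at its end, in the units of the state.
- observe(): the state, without advancing time (a new reading comes with each control period).
- grab_frame(name): name is "side" or "top" or "wrist"; returns a dict with "color" (480x640x3 uint8, red, green, blue), "intrinsics" (3x3 intrinsics, pixels), "position" and "orientation" of the camera in the world; the wrist camera has in their place "tool_from_camera" (4x4, takes a point from camera to tool coordinates, whose origin is the TCP and whose axes are the flange's). Camera axes: x right, y down, z forward; pixel columns grow to the right and rows downward; lengths in m; the calibration is good to about 2 mm. A picture is of the moment at which its call begins: read the wrist's pose just before it. There is no depth.
- job_done(): hands the job in; it is judged then, once.
The state is a dict: "clock": time; "qpos": joint angles; "qd": joint speeds; "joint_efforts": joint torques, N m; "position": TCP position; "tool_rot": TCP orientation; "force": force on the tool from outside, world axes, zero at the start; "moment": the same for the moment, N m; "grip_width": finger opening in m; "finger_force": force on a finger pad.
Only numpy, scipy, OpenCV 4.12 (cv2) and the standard library are available. Lean on these libraries where they do the work, as an engineer would, in place of code of your own. Each camera call takes 0.05 s, during which the arm holds its last target. There are 200 camera calls.

### The job

Take the upright grip of the crank and turn the inspection carousel anticlockwise (seen from above) at one turn in about five seconds: once up to speed, keep the carousel itself steadily between four and six seconds a turn for at least seven seconds without a break, so the scanner sees every bowl. Then bring it to rest with the empty nest squarely in front of the loading chute and let go of the grip. Never run it faster than a turn in three seconds or backwards, do not touch the plate or its bowls, and leave everything else on the table alone.

Things in the scene. Friction and masses are not known exactly. Their poses are not given: they have to be found in the camera images.
- machine: Fixed hand-cranked inspection machine, white round base 330 mm wide; origin on the table in the vertical axis of carousel and crank, z up. Its loading chute (white floor, dark side walls, 100 mm wide, 126 mm high) lies along +x, 175 to 260 mm from the axis. A white scanner head, 182 mm high, stands at the rim 137 degrees anticlockwise from the chute, 137 mm and more from the axis.
- carousel (a joint): Angle of the carousel on the machine, rad, grows anticlockwise seen from above and counts on over the turns. At 0 and every full turn the empty nest is at the chute. Inertia about the axis nominally 0.05 kg m2, from 0.03 to 0.08 by the filling of the bowls; bearing drag nominally 0.008 N m + 0.012 N m s/rad.
- crank (a joint): Crank angle relative to the carousel, rad, anticlockwise positive; at 0 the grip lies over the empty nest's side. The crank drives only through a slipping magnetic coupling: torque = 0.05 N m s/rad x (crank speed - carousel speed), braking alike. The carousel lags by 0.5 to 1.3 s, needs the crank about 1.4 times as fast to keep 1.25 rad/s, and runs on when the crank stops.
- empty_nest (a point): Centre of the carousel's empty nest, on its surface, 107 mm above the table, 115 mm from the axis. The carousel is a round aluminium plate 320 mm wide, top 104 mm above the table, nominally 4.1 kg in all, with six nests (black discs 86 mm wide) on a 115 mm radius: five hold clamped sealed gold bowls (80 mm wide, tops 158 mm above the table), one is empty. x points away from the axis.
- chute_mark (a point): Fixed point in front of the loading chute, 115 mm from the axis, 107 mm high: the centre of the empty nest belongs here at the end.
- grip_mid (a point): Middle of the crank's grip, an upright grey sleeve 30 mm across, 188 to 246 mm above the table, spinning freely on its pin, so the hand holding it need not turn. This point is 222 mm above the table and 75 mm from the axis. The steel crank arm under it has its top 184 mm high (hub 188 mm).
- bowl_a: Bystander: single sealed gold bowl, 80 mm wide, 51 mm high; origin at its underside.
- bowl_b: Bystander: another such bowl; origin at its underside.
- bowl_stack: Bystander: two such bowls, one on the other, 102 mm high; origin at its underside.
- tape: Bystander: roll of clear tape, 100 mm wide, 45 mm high; origin at its underside.
- spray: Bystander: white bottle, 64 mm wide, 150 mm high; origin at its underside.
- carton: Bystander: cardboard carton 120 x 160 x 70 mm; origin at its underside.
- spatula: Bystander: spatula lying on the table; origin at its underside.

How it is judged:
On the way, in this order (a step that is already met when the one before it is completed fails the run):
1. the carousel turns anticlockwise at 4 to 6 s a turn, without a break for 6.5 s (velocity of joint carousel between 1.03 and 1.59 rad/s), for 6.5 s.
2. the carousel stands with the empty nest in front of the chute (horizontal distance between empty_nest and chute_mark below 0.016 m and velocity of joint carousel between -0.04 and 0.04 rad/s), for 0.3 s.
At the end, for the whole second after the job is handed in: The centre of the empty nest is within 16 mm of the point in front of the chute and the carousel is at rest (under 0.04 rad/s), grip released (all of step 2); the robot touches nothing.
It fails at once if the carousel runs faster than a turn in three seconds (velocity of joint carousel above 2.15 rad/s).
It fails at once if the carousel is turned backwards (velocity of joint carousel below -0.15 rad/s).
It fails at once if the plate or its bowls are touched (contact force between the arm and carousel_c0 above 1 N or contact force between the arm and carousel_c1 above 1 N or contact force between the arm and carousel_c2 above 1 N or contact force between the arm and carousel_c3 above 1 N or contact force between the arm and carousel_c4 above 1 N or contact force between the arm and carousel_c5 above 1 N or contact force between the arm and carousel_c6 above 1 N).
It fails at once if a bystander is disturbed (distance of any of bowl_a, bowl_b, bowl_stack, tape, spray, carton, spatula from where it was at the start of the episode above 0.03 m).
It also fails if it takes over 72 s, if anything falls off the work surface, if the arm or the gripper's body presses on something with over 40 N, if the wrist force passes 120 N, or if a joint passes its speed limit or range.

## Working session

There is one attempt and no reset: what is moved stays moved. The work goes in short steps, Python scripts to look and compute and a tool call to move; the robot and the scene stay as the last step left them, time stands still between calls to the robot, and variables do not carry over. Pictures are saved under pics/ and viewed, at most 10 in all, crops included, and the job is handed in when it is done.

Besides the shell and the picture viewer there is one more tool, called after "Request:" as name(argument=value, ...), one argument or row to a line, values as JSON. move_arm: Moves the arm, as the interface text tells. Shift numbers are shares of 0.02 m and turn numbers shares of 6 degrees, none past 1 either way. Its arguments: {"type":"object","properties":{"plan":{"type":"array"},"grip_force":{"type":"number"}},"required":["plan"]}

```bash
mkdir -p pics
python3 - <<'E'
from workcell import *
import cv2,pickle
s=observe();print(s)
for n in("side","top"):
    f=grab_frame(n);pickle.dump(f,open(n+".pkl","wb"));cv2.imwrite(f"pics/{n}0.png",f["color"][:,:,::-1]);print(n,f["intrinsics"],f["position"],f["orientation"])
E
```

```text
{'clock': 0.0, 'qpos': array([ 1.0758083 ,  0.52200001, -0.03628953,  1.59998529,  0.02120061,
        1.02108602, -0.11282573]), 'qd': array([ 1.13923500e-03,  7.07509974e-04, -9.44754275e-04,  5.24122115e-05,
       -7.85605098e-04, -1.24947148e-03,  5.98492012e-04]), 'joint_efforts': array([ 7.38279450e-04, -9.27105975e+01,  1.97991572e+00, -3.69930947e+01,
        1.77002850e-02,  8.21563764e-03, -6.55805411e-05]), 'position': array([ 0.25739438, -0.56918456,  0.23074301]), 'tool_rot': array([-3.14050308e+00,  9.65214237e-05,  4.24719440e-01]), 'force': array([0.88169082, 0.01996743, 0.24576873]), 'moment': array([0.02266894, 0.01769492, 0.0041042 ]), 'finger_force': 0.0, 'grip_width': 0.0853817055803348}
side [[545.80204032   0.         307.402008  ]
 [  0.         545.80204032 241.37297714]
 [  0.           0.           1.        ]] [1.33132175 0.48023642 0.90563781] [-2.22838318  0.01394187  2.0578175 ]
top [[548.27789134   0.         321.57465805]
 [  0.         548.27789134 241.4824634 ]
 [  0.           0.           1.        ]] [ 0.32176866 -0.00170304  1.39816609] [-3.01842791  0.02887837 -1.57718689]
```

View pics/top0.png

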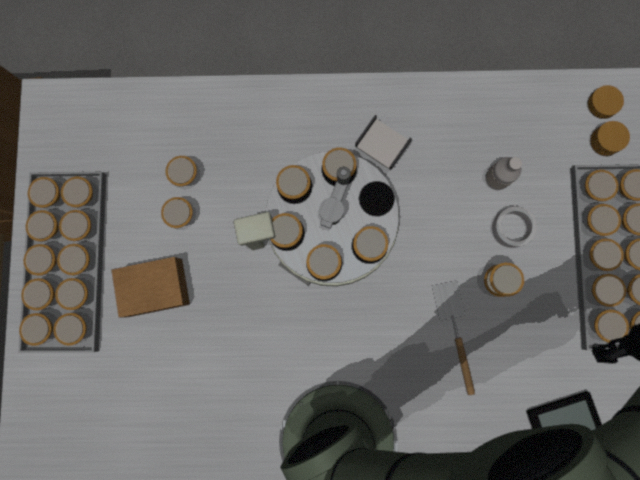

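View pics/side0.png

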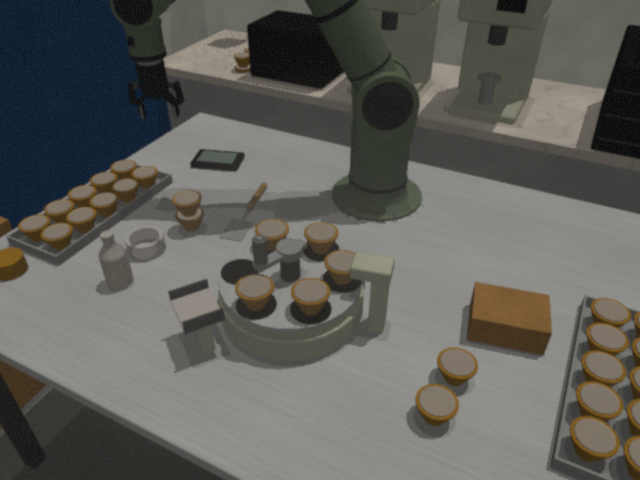

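The top view shows the axis near px (333,212), the grip top at (343,173), the empty nest at (376,198) and the chute at about (383,143), image upper right. In the side view the grip top is at (260,240), the nest at (238,271) and the chute at (195,305). Next I fit these points jointly and check the result with an overlay.

```bash
cat > h.py <<'E'
import numpy as np,cv2,pickle
from scipy.spatial.transform import Rotation as R
from scipy.optimize import least_squares
def proj(f,P):
    P=np.atleast_2d(P).astype(float);M=R.from_euler('xyz',f["orientation"]).as_matrix()
    c=(P-f["position"])@M;q=c@np.asarray(f["intrinsics"]).T;return q[:,:2]/q[:,2:]
def pol(ax,r,a,z):
    a=np.atleast_1d(a);return np.c_[ax[0]+r*np.cos(a),ax[1]+r*np.sin(a),np.full(a.shape,z)]
E
python3 - <<'E'
from h import *
F={n:pickle.load(open(n+".pkl","rb")) for n in("top","side")}
k=np.pi/3
# order anticlockwise from nest: world ccw = image ccw in top view
T=[(339,165),(294,183),(287,230),(324,262),(370,243)]
# pick bowl tops
S=[(254,288),(310,290),(342,263),(321,234),(272,231)]
top=dict(b=T,n=(376,198),g=(343,173),c=(383,143));side=dict(b=S,n=(238,271),g=(260,240),c=(197,306))
def pts(p):
    ax=p[:2]
    return np.r_[pol(ax,.115,p[2]+k*np.arange(1,6),.158),pol(ax,.115,p[2],.107),pol(ax,.075,p[3],.246),pol(ax,.2175,p[4],.107)]
def res(p):
    return np.r_[[ (proj(F[n],pts(p))-np.array(d['b']+[d['n'],d['g'],d['c']])).ravel() for n,d in(("top",top),("side",side))]].ravel()
s=least_squares(res,[.6,0,-1.2,0,-.6],loss='soft_l1');print(s.x,s.cost);print(res(s.x).reshape(2,-1,2).round(1).tolist())
p=s.x
for n,(x0,y0,w,h) in dict(top=(220,100,200,200),side=(150,200,260,170)).items():
    m=3;im=cv2.resize(F[n]["color"][y0:y0+h,x0:x0+w,::-1],None,fx=m,fy=m,interpolation=cv2.INTER_CUBIC)
    def dr(P,c):
        q=((proj(F[n],P)-[x0,y0]+.5)*m).astype(int);cv2.polylines(im,[q],True,c,1)
    a=np.linspace(0,2*np.pi,60)
    dr(pol(p,.16,a,.104),(0,0,255))
    for i in range(6):
        c=pol(p,.115,p[2]+k*i,0)[0];dr(pol(c,.043 if i==0 else .04,a,.107 if i==0 else .158),(0,255,0))
    c=pol(p,.075,p[3],0)[0];dr(pol(c,.015,a,.246),(255,0,0))
    d=np.array([np.cos(p[4]),np.sin(p[4])]);e=np.array([-d[1],d[0]])
    dr([[*(p[:2]+d*r+e*l),.126] for r,l in((.175,-.05),(.26,-.05),(.26,.05),(.175,.05))],(255,0,255))
    c=pol(p,.155,p[4]+np.radians(137),0)[0];dr(pol(c,.01,a,.182),(255,255,0))
    cv2.imwrite(f"pics/{n}1.png",im)
E
```

```text
[ 0.54463182  0.00905697 -1.21023413 -0.34324414 -0.61539894] 18.68348890054179
[[[0.5, -1.8], [-0.8, -2.1], [-1.9, -0.5], [0.1, -1.1], [1.3, -0.3], [1.0, 0.0], [-0.1, -1.2], [0.3, -0.7]], [[0.6, -2.8], [0.7, -0.5], [1.0, -2.9], [0.2, -3.2], [-0.1, -3.3], [2.1, -0.6], [0.1, -1.4], [-0.5, 0.2]]]
```

View pics/top1.png

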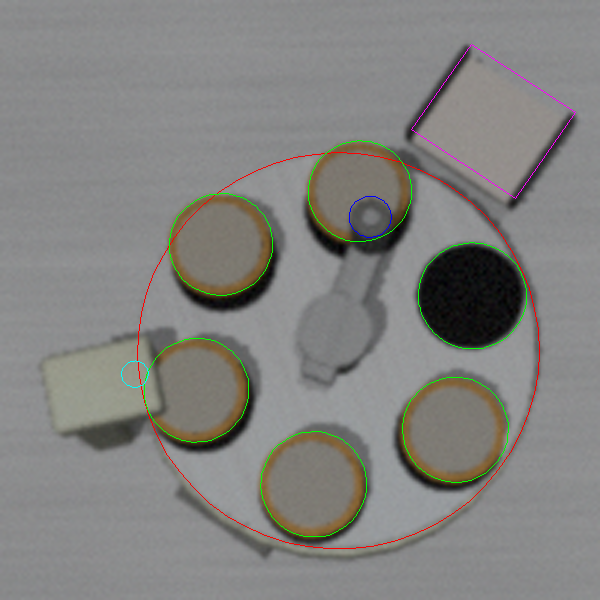

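View pics/side1.png

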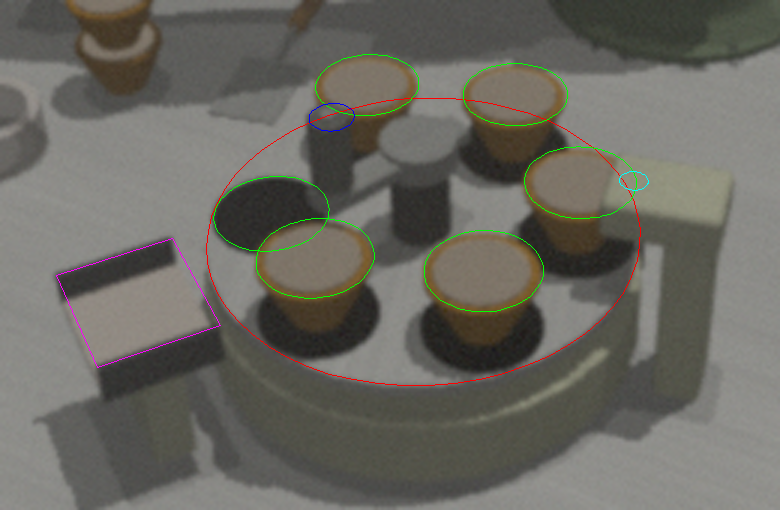

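The overlay matches in both views: axis (0.545, 0.009), grip at (0.615, -0.016), nest angle -1.21 rad, chute angle -0.615 rad. I'll lift the tool, turn it to yaw 0 and travel to the grip.

Request:
move_arm(
  plan=[
    [[0,0,-0.5,0,0,1,1],[0,0,-0.5,0,0,1,1],[0,0,-0.5,0,0,1,1],[0,0,-0.5,0,0,1,1],[0.64,-1,0,0,0,0,1],[0.64,-1,0,0,0,0,1],[0.64,-1,0,0,0,0,1],[0.64,-1,0,0,0,0,1],[0.64,-1,0,0,0,0,1],[0.64,-1,0,0,0,0,1]],
  ],
)

```text
clock: 1.1
position: [0.334, -0.448, 0.2711]
tool_rot: [-3.141, 0.0, 0.006]
force: [0.5, -0.4, 0.7]
grip_width: 0.0854
finger_force: 0.0
```

Request:
move_arm(
  plan=[
    [[0.64,-1,0,0,0,0,1],[0.64,-1,0,0,0,0,1],[0.64,-1,0,0,0,0,1],[0.64,-1,0,0,0,0,1],[0.64,-1,0,0,0,0,1],[0.64,-1,0,0,0,0,1],[0.64,-1,0,0,0,0,1],[0.64,-1,0,0,0,0,1],[0.64,-1,0,0,0,0,1],[0.64,-1,0,0,0,0,1]],
  ],
)

```text
clock: 2.1
position: [0.4608, -0.2473, 0.2711]
tool_rot: [-3.141, 0.0, 0.006]
force: [1.1, -0.7, 0.2]
grip_width: 0.0851
finger_force: 0.0
```

Request:
move_arm(
  plan=[
    [[0.65,-0.96,0,0,0,0,1],[0.65,-0.96,0,0,0,0,1],[0.65,-0.96,0,0,0,0,1],[0.65,-0.96,0,0,0,0,1],[0.65,-0.96,0,0,0,0,1],[0.65,-0.96,0,0,0,0,1],[0.65,-0.96,0,0,0,0,1],[0.65,-0.96,0,0,0,0,1],[0.65,-0.96,0,0,0,0,1],[0.65,-0.96,0,0,0,0,1]],
  ],
)

```text
clock: 3.1
position: [0.5896, -0.0547, 0.271]
tool_rot: [-3.142, 0.001, 0.006]
force: [0.5, -0.1, 0.3]
grip_width: 0.085
finger_force: 0.0
```

Request:
move_arm(
  plan=[
    [[0.65,-0.96,0,0,0,0,1],[0.65,-0.96,0,0,0,0,1],[0,0,0,0,0,0,1],[0,0,0,0,0,0,1],[0,0,0,0,0,0,1],[0,0,0,0,0,0,1],[0,0,0,0,0,0,1],[0,0,0,0,0,0,1],[0,0,0,0,0,0,1],[0,0,0,0,0,0,1]],
  ],
)

```text
clock: 4.1
position: [0.6151, -0.017, 0.2713]
tool_rot: [-3.142, -0.0, 0.006]
force: [0.4, 0.1, -0.0]
grip_width: 0.0855
finger_force: 0.0
```

Run:
```python
from h import *
from workcell import *
s=observe();print(s["position"],s["qpos"].round(2))
ims=[]
f=grab_frame("wrist");print(f["tool_from_camera"],f["intrinsics"])
g=grab_frame("top")
a=f["color"];K=f["intrinsics"];t=np.array(s["position"]);M=R.from_euler('xyz',s["tool_rot"]).as_matrix()
C=np.linalg.inv(f["tool_from_camera"])
P=pol((.6153,-.0162),.015,np.linspace(0,6.28,40),.246);p=(P-t)@M;c=p@C[:3,:3].T+C[:3,3];q=c@K.T;q=(q[:,:2]/q[:,2:]).astype(int)
a=np.ascontiguousarray(a);cv2.polylines(a,[q],True,(255,0,0),1)
o=np.hstack([cv2.resize(a,(400,300)),cv2.resize(g["color"][100:300,190:457],(400,300))])
cv2.imwrite("pics/w2.png",o[:,:,::-1])
```

```text
[ 0.6150872  -0.01700174  0.27133888] [ 0.03  0.47 -0.14  1.58  0.07  1.1  -1.69]
[[ 2.20450635e-04 -9.65223621e-01 -2.61425538e-01  6.52190494e-02]
 [ 9.99999725e-01  3.97896758e-04 -6.25833177e-04  9.30210732e-04]
 [ 7.08089339e-04 -2.61425328e-01  9.65223444e-01 -1.42216177e-01]
 [ 0.00000000e+00  0.00000000e+00  0.00000000e+00  1.00000000e+00]] [[352.6983292    0.         317.3455507 ]
 [  0.         352.6983292  234.17014111]
 [  0.           0.           1.        ]]
```

View pics/w2.png

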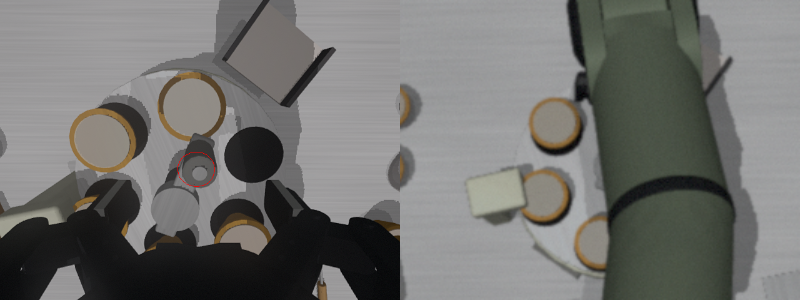

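The wrist view shows the grip top at about (200,172), within a few mm of the prediction at (198,170), and it sees the nest and the chute. Descend and close.

Request:
move_arm(
  plan=[
    [[0,0,0.85,0,0,0,1],[0,0,0.85,0,0,0,1],[0,0,0.85,0,0,0,1],[0,0,0.85,0,0,0,1],[0,0,0,0,0,0,-1],[0,0,0,0,0,0,-1],[0,0,0,0,0,0,-1],[0,0,0,0,0,0,-1],[0,0,0,0,0,0,-1],[0,0,0,0,0,0,-1]],
  ],
  grip_force=40,
)

```text
clock: 5.2
position: [0.6156, -0.0169, 0.2043]
tool_rot: [-3.142, -0.002, 0.006]
force: [-1.2, 0.5, 6.9]
grip_width: 0.0291
finger_force: 39.0
```

```bash
cat >> h.py <<'E'
AX=(.5446,.0091);CH=-.615
def projw(f,s,P):
    M=R.from_euler('xyz',s["tool_rot"]).as_matrix();C=np.linalg.inv(f["tool_from_camera"])
    c=((np.atleast_2d(P)-s["position"])@M)@C[:3,:3].T+C[:3,3];q=c@np.asarray(f["intrinsics"]).T
    q=q[:,:2]/q[:,2:];q[c[:,2]<.02]=-99;return q
def samp(g,q):
    return cv2.remap(g,q[:,:1].astype(np.float32),q[:,1:].astype(np.float32),cv2.INTER_LINEAR,borderValue=(-1,)*3).reshape(-1,3)
# score: colour likeness of the carousel pattern at angle th, sampled on lids(z=.158) and on nest disc
rr=np.array([(x,y) for x in np.linspace(-.03,.03,5) for y in np.linspace(-.03,.03,5) if x*x+y*y<.001])
def nestscore(img,pr,th,i):
    a=th+i*np.pi/3;d=np.array([np.cos(a),np.sin(a)]);e=np.array([-d[1],d[0]])
    out=[]
    for rad,z in((rr,.107 if i==0 else .158),(None,.104)):
        if rad is None: continue
        P=np.c_[AX+d*.115+rad[:,:1]*d+rad[:,1:]*e,np.full(len(rad),z)]
        out.append(samp(img,pr(P)))
    return out[0]
def look(save=None):
    from workcell import observe,grab_frame
    s=observe();r={}
    for n in("wrist","side"):
        t=observe()["clock"];s=observe();f=grab_frame(n);img=f["color"].astype(np.float32)
        pickle.dump((s,f),open(f"last_{n}.pkl","wb"))
        pr=(lambda P:projw(f,s,P)) if n=="wrist" else (lambda P:proj(f,P))
        th=np.radians(np.arange(0,360,1.));D=np.full(360,np.nan)
        for j,t0 in enumerate(th):
            v=nestscore(img,pr,t0,0)
            if (v>=0).all(): D[j]=v.mean()
        j=np.nanargmin(D);near=[(i,D[i%360]) for i in range(j-12,j+13)]
        w=np.array([max(0,D[j]+20-x) if x==x else 0 for _,x in near])
        b=(w*[i for i,_ in near]).sum()/w.sum()
        r[n]=(round(t,2),round(b,1),round(float(D[j]),1),round(float(np.nanmedian(D))))
    return s,r
E
python3 - <<'E'
from h import *
s,r=look();print(s["position"],s["grip_width"],s["force"],s["finger_force"]);print(r, "expected",290.7)
import time
E
```

```text
[ 0.61562702 -0.01687293  0.20430787] 0.02902818888432636 [-0.40618034 -0.36684098  6.55252364] 39.0255206823349
{'wrist': (5.2, np.float64(230.9), 18.6, 39), 'side': (5.25, np.float64(288.1), 41.6, 73)} expected 290.7
```

Run:
```python
from h import *
o=[]
for n in("wrist","side"):
    s,f=pickle.load(open(f"last_{n}.pkl","rb"));a=f["color"]
    if n=="side":a=cv2.resize(a[180:380,140:407],(400,300))
    else:a=cv2.resize(a,(400,300))
    o.append(a)
cv2.imwrite("pics/c3.png",np.hstack(o)[:,:,::-1])
```

```text
(no output)
```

View pics/c3.png

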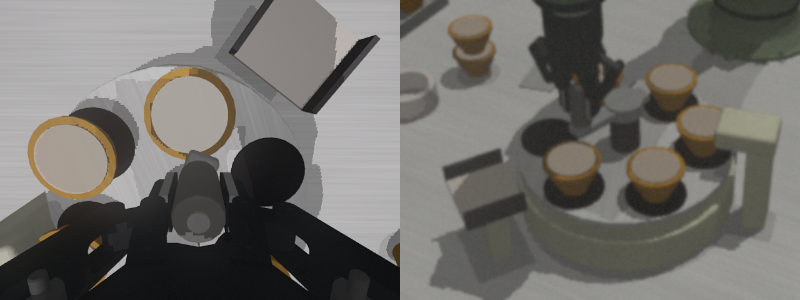

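The side view shows the nest beside the gripper and most of the gold rims. I'll track by the gold rims and check on this frame.

```bash
cat >> h.py <<'E'
def est(img,pr):
    hsv=cv2.cvtColor(img,cv2.COLOR_RGB2HSV);m=((hsv[...,0]>8)&(hsv[...,0]<28)&(hsv[...,1]>110)&(hsv[...,2]>60)).astype(np.float32)
    g=cv2.merge([cv2.GaussianBlur(m,(0,0),1.5)]*3)
    deg=np.arange(0,360,1.);b=np.linspace(0,2*np.pi,24,endpoint=False);ring=[]
    for t0 in deg:   # mean goldness of a rim centred at t0
        c=pol(AX,.115,np.radians(t0),0)[0];v=samp(g,pr(pol(c,.038,b,.154)))[:,0];ring.append(v.clip(0).mean())
    ring=np.array(ring);S=sum(np.roll(ring,-60*i) for i in range(1,6))-1.5*ring
    j=int(S.argmax());y0,y1,y2=S[j-1],S[j],S[(j+1)%360]
    k=sorted(((S[(j+60*i)%360].round(2)),(j+60*i)%360) for i in range(6))[::-1]
    return j+.5*(y0-y2)/(y0-2*y1+y2),[(float(a),b) for a,b in k[:3]]
def look(names=("side","wrist")):
    from workcell import observe,grab_frame
    for n in names:
        s=observe();f=grab_frame(n);pickle.dump((s,f),open(f"last_{n}.pkl","wb"))
        e=est(f["color"],(lambda P:projw(f,s,P)) if n=="wrist" else (lambda P:proj(f,P)))
        rel=(e[0]-np.degrees(CH))%360
        g=s["position"][:2]-np.array(AX)
        print(n,"t%.2f nest %.1f to_go %.1f"%(s["clock"],e[0],360-rel),e[1],"grip r %.4f ang %.1f"%(np.hypot(*g),np.degrees(np.arctan2(g[1],g[0]))),"z%.4f"%s["position"][2],"F",s["force"].round(1),"w%.4f"%s["grip_width"],s["qpos"][6].round(2))
E
python3 - <<'E'
from h import *
for n in("side","wrist"):
    s,f=pickle.load(open(f"last_{n}.pkl","rb"))
    print(n,est(f["color"],(lambda P:projw(f,s,P)) if n=="wrist" else (lambda P:proj(f,P))))
g=s["position"][:2]-np.array(AX);print(np.hypot(*g),np.degrees(np.arctan2(g[1],g[0])))
# rows: steps of da deg from angle a, tool yaw .006
def rows(a,steps,r=.075):
    for d in steps:
        p=r*(np.exp(1j*np.radians(a+d))-np.exp(1j*np.radians(a)))*np.exp(-.006j);a+=d
        print("[%.3f, %.3f, 0, 0, 0, 0, -1],"%(p.real/.02,-p.imag/.02),end=" ")
    print(a)
rows(-20,[2,4,6,8,10,10,10,10,10,10]);
rows(60,[10]*36)
E
```

```text
side (np.float32(290.53174), [(1.6299999952316284, 291), (1.4600000381469727, 231), (0.8100000023841858, 111)])
wrist (np.float32(171.17265), [(1.909999966621399, 291), (1.909999966621399, 171), (1.7200000286102295, 231)])
0.07561625915707018 -20.113391574840865
[0.043, -0.124, 0, 0, 0, 0, -1], [0.074, -0.251, 0, 0, 0, 0, -1], [0.077, -0.385, 0, 0, 0, 0, -1], [0.040, -0.522, 0, 0, 0, 0, -1], [-0.053, -0.652, 0, 0, 0, 0, -1], [-0.165, -0.632, 0, 0, 0, 0, -1], [-0.273, -0.594, 0, 0, 0, 0, -1], [-0.372, -0.538, 0, 0, 0, 0, -1], [-0.459, -0.465, 0, 0, 0, 0, -1], [-0.533, -0.378, 0, 0, 0, 0, -1], 60
[-0.591, -0.280, 0, 0, 0, 0, -1], [-0.630, -0.173, 0, 0, 0, 0, -1], [-0.651, -0.061, 0, 0, 0, 0, -1], [-0.652, 0.053, 0, 0, 0, 0, -1], [-0.632, 0.165, 0, 0, 0, 0, -1], [-0.594, 0.273, 0, 0, 0, 0, -1], [-0.538, 0.372, 0, 0, 0, 0, -1], [-0.465, 0.459, 0, 0, 0, 0, -1], [-0.378, 0.533, 0, 0, 0, 0, -1], [-0.280, 0.591, 0, 0, 0, 0, -1], [-0.173, 0.630, 0, 0, 0, 0, -1], [-0.061, 0.651, 0, 0, 0, 0, -1], [0.053, 0.652, 0, 0, 0, 0, -1], [0.165, 0.632, 0, 0, 0, 0, -1], [0.273, 0.594, 0, 0, 0, 0, -1], [0.372, 0.538, 0, 0, 0, 0, -1], [0.459, 0.465, 0, 0, 0, 0, -1], [0.533, 0.378, 0, 0, 0, 0, -1], [0.591, 0.280, 0, 0, 0, 0, -1], [0.630, 0.173, 0, 0, 0, 0, -1], [0.651, 0.061, 0, 0, 0, 0, -1], [0.652, -0.053, 0, 0, 0, 0, -1], [0.632, -0.165, 0, 0, 0, 0, -1], [0.594, -0.273, 0, 0, 0, 0, -1], [0.538, -0.372, 0, 0, 0, 0, -1], [0.465, -0.459, 0, 0, 0, 0, -1], [0.378, -0.533, 0, 0, 0, 0, -1], [0.280, -0.591, 0, 0, 0, 0, -1], [0.173, -0.630, 0, 0, 0, 0, -1], [0.061, -0.651, 0, 0, 0, 0, -1], [-0.053, -0.652, 0, 0, 0, 0, -1], [-0.165, -0.632, 0, 0, 0, 0, -1], [-0.273, -0.594, 0, 0, 0, 0, -1], [-0.372, -0.538, 0, 0, 0, 0, -1], [-0.459, -0.465, 0, 0, 0, 0, -1], [-0.533, -0.378, 0, 0, 0, 0, -1], 420
```

Request:
move_arm(
  plan=[
    [[0.043,-0.124,0,0,0,0,-1],[0.074,-0.251,0,0,0,0,-1],[0.077,-0.385,0,0,0,0,-1],[0.04,-0.522,0,0,0,0,-1],[-0.053,-0.652,0,0,0,0,-1],[-0.165,-0.632,0,0,0,0,-1],[-0.273,-0.594,0,0,0,0,-1],[-0.372,-0.538,0,0,0,0,-1],[-0.459,-0.465,0,0,0,0,-1],[-0.533,-0.378,0,0,0,0,-1]],
  ],
)

```text
clock: 6.3
position: [0.5826, 0.0749, 0.2043]
tool_rot: [-3.141, -0.002, 0.007]
force: [0.2, -0.1, 7.6]
grip_width: 0.0296
finger_force: 39.2
```

```bash
python3 -c "
from h import *
look()"
```

```text
side t6.30 nest 309.2 to_go 15.5 [(1.3600000143051147, 309), (1.2699999809265137, 189), (0.8700000047683716, 249)] grip r 0.0760 ang 60.0 z0.2043 F [ 0.2 -0.1  7.6] w0.0296 -1.87
wrist t6.35 nest 312.1 to_go 12.7 [(1.8600000143051147, 312), (1.8200000524520874, 132), (1.7599999904632568, 192)] grip r 0.0760 ang 61.6 z0.2042 F [-0.1  2.1  9.4] w0.0291 -1.87
```

Request:
move_arm(
  plan=[
    [[-0.591,-0.28,0,0,0,0,-1],[-0.63,-0.173,0,0,0,0,-1],[-0.651,-0.061,0,0,0,0,-1],[-0.652,0.053,0,0,0,0,-1],[-0.632,0.165,0,0,0,0,-1],[-0.594,0.273,0,0,0,0,-1],[-0.538,0.372,0,0,0,0,-1],[-0.465,0.459,0,0,0,0,-1],[-0.378,0.533,0,0,0,0,-1],[-0.28,0.591,0,0,0,0,-1]],
  ],
)

```text
clock: 7.4
position: [0.4744, 0.0344, 0.2042]
tool_rot: [-3.141, -0.002, 0.006]
force: [6.0, -1.3, 6.8]
grip_width: 0.0292
finger_force: 40.1
```

Request:
move_arm(
  plan=[
    [[-0.173,0.63,0,0,0,0,-1],[-0.061,0.651,0,0,0,0,-1],[0.053,0.652,0,0,0,0,-1],[0.165,0.632,0,0,0,0,-1],[0.273,0.594,0,0,0,0,-1],[0.372,0.538,0,0,0,0,-1],[0.459,0.465,0,0,0,0,-1],[0.533,0.378,0,0,0,0,-1],[0.591,0.28,0,0,0,0,-1],[0.63,0.173,0,0,0,0,-1]],
  ],
)

```text
clock: 8.4
position: [0.5329, -0.0645, 0.2042]
tool_rot: [-3.141, -0.002, 0.006]
force: [0.8, 9.1, 10.8]
grip_width: 0.0289
finger_force: 40.4
```

```bash
python3 -c "
from h import *
look(['side'])"
```

```text
side t8.40 nest 70.7 to_go 254.1 [(1.690000057220459, 71), (1.3799999952316284, 251), (0.8899999856948853, 311)] grip r 0.0745 ang -99.0 z0.2042 F [ 0.8  9.1 10.8] w0.0289 -1.61
```

Request:
move_arm(
  plan=[
    [[0.651,0.061,0,0,0,0,-1],[0.652,-0.053,0,0,0,0,-1],[0.632,-0.165,0,0,0,0,-1],[0.594,-0.273,0,0,0,0,-1],[0.538,-0.372,0,0,0,0,-1],[0.465,-0.459,0,0,0,0,-1],[0.378,-0.533,0,0,0,0,-1],[0.28,-0.591,0,0,0,0,-1],[0.173,-0.63,0,0,0,0,-1],[0.061,-0.651,0,0,0,0,-1]],
  ],
)

```text
clock: 9.45
position: [0.6205, 0.0092, 0.2042]
tool_rot: [-3.141, -0.002, 0.006]
force: [-1.8, -0.6, 10.4]
grip_width: 0.0291
finger_force: 40.4
```

```bash
python3 -c "
from h import *
look(['side'])"
```

```text
side t9.45 nest 141.9 to_go 182.9 [(1.5800000429153442, 142), (1.2000000476837158, 262), (1.1699999570846558, 202)] grip r 0.0759 ang 0.1 z0.2042 F [-1.8 -0.6 10.4] w0.0291 -1.74
```

Request:
move_arm(
  plan=[
    [[-0.053,-0.652,0,0,0,0,-1],[-0.165,-0.632,0,0,0,0,-1],[-0.273,-0.594,0,0,0,0,-1],[-0.372,-0.538,0,0,0,0,-1],[-0.459,-0.465,0,0,0,0,-1],[-0.533,-0.378,0,0,0,0,-1],[-0.591,-0.28,0,0,0,0,-1],[-0.63,-0.173,0,0,0,0,-1],[-0.651,-0.061,0,0,0,0,-1],[-0.652,0.053,0,0,0,0,-1]],
  ],
)

```text
clock: 10.5
position: [0.5317, 0.0835, 0.2042]
tool_rot: [-3.141, -0.002, 0.007]
force: [1.3, -1.0, 11.0]
grip_width: 0.029
finger_force: 40.4
```

Request:
move_arm(
  plan=[
    [[-0.632,0.165,0,0,0,0,-1],[-0.594,0.273,0,0,0,0,-1],[-0.538,0.372,0,0,0,0,-1],[-0.465,0.459,0,0,0,0,-1],[-0.378,0.533,0,0,0,0,-1],[-0.28,0.591,0,0,0,0,-1],[-0.173,0.63,0,0,0,0,-1],[-0.061,0.651,0,0,0,0,-1],[0.053,0.652,0,0,0,0,-1],[0.165,0.632,0,0,0,0,-1]],
  ],
)

```text
clock: 11.5
position: [0.4752, -0.0172, 0.2042]
tool_rot: [-3.141, -0.003, 0.006]
force: [7.4, 2.6, 6.7]
grip_width: 0.0289
finger_force: 40.0
```

```bash
python3 -c "
from h import *
look(['side'])"
```

```text
side t11.50 nest 286.1 to_go 38.6 [(1.8600000143051147, 286), (1.600000023841858, 226), (1.0099999904632568, 106)] grip r 0.0742 ang -159.3 z0.2042 F [7.4 2.6 6.7] w0.0289 -1.71
```

Request:
move_arm(
  plan=[
    [[0.273,0.594,0,0,0,0,-1],[0.372,0.538,0,0,0,0,-1],[0.459,0.465,0,0,0,0,-1],[0.533,0.378,0,0,0,0,-1],[0.591,0.28,0,0,0,0,-1],[0.63,0.173,0,0,0,0,-1],[0.651,0.061,0,0,0,0,-1],[0.652,-0.053,0,0,0,0,-1],[0.632,-0.165,0,0,0,0,-1],[0.594,-0.273,0,0,0,0,-1]],
  ],
)

```text
clock: 12.55
position: [0.583, -0.0554, 0.2042]
tool_rot: [-3.141, -0.001, 0.006]
force: [-3.3, 7.8, 12.6]
grip_width: 0.0288
finger_force: 40.6
```

Request:
move_arm(
  plan=[
    [[0.538,-0.372,0,0,0,0,-1],[0.465,-0.459,0,0,0,0,-1],[0.378,-0.533,0,0,0,0,-1],[0.28,-0.591,0,0,0,0,-1],[0.173,-0.63,0,0,0,0,-1],[0.061,-0.651,0,0,0,0,-1],[-0.053,-0.652,0,0,0,0,-1],[-0.165,-0.632,0,0,0,0,-1],[-0.273,-0.594,0,0,0,0,-1],[-0.372,-0.538,0,0,0,0,-1]],
  ],
)

```text
clock: 13.55
position: [0.6029, 0.058, 0.2043]
tool_rot: [-3.141, -0.002, 0.006]
force: [0.6, -0.1, 9.4]
grip_width: 0.0289
finger_force: 40.3
```

Request:
move_arm(
  plan=[
    [[-0.459,-0.465,0,0,0,0,-1],[-0.533,-0.378,0,0,0,0,-1],[-0.591,-0.28,0,0,0,0,-1],[-0.63,-0.173,0,0,0,0,-1],[-0.651,-0.061,0,0,0,0,-1],[-0.652,0.053,0,0,0,0,-1],[-0.632,0.165,0,0,0,0,-1],[-0.594,0.273,0,0,0,0,-1],[-0.538,0.372,0,0,0,0,-1],[-0.465,0.459,0,0,0,0,-1]],
  ],
)

```text
clock: 14.55
position: [0.4872, 0.0573, 0.2042]
tool_rot: [-3.141, -0.002, 0.007]
force: [1.9, -1.8, 11.0]
grip_width: 0.0289
finger_force: 40.4
```

```bash
python3 -c "
from h import *
look(['side'])"
```

```text
side t14.55 nest 145.0 to_go 179.8 [(1.840000033378601, 145), (1.2599999904632568, 205), (1.1699999570846558, 265)] grip r 0.0749 ang 140.0 z0.2042 F [ 1.9 -1.8 11. ] w0.0289 -1.86
```

Request:
move_arm(
  plan=[
    [[-0.378,0.533,0,0,0,0,-1],[-0.28,0.591,0,0,0,0,-1],[-0.173,0.63,0,0,0,0,-1],[-0.061,0.651,0,0,0,0,-1],[0.053,0.652,0,0,0,0,-1],[0.165,0.632,0,0,0,0,-1],[0.273,0.594,0,0,0,0,-1],[0.372,0.538,0,0,0,0,-1],[0.459,0.465,0,0,0,0,-1],[0.533,0.378,0,0,0,0,-1]],
  ],
)

```text
clock: 15.6
position: [0.5085, -0.0559, 0.2042]
tool_rot: [-3.141, -0.003, 0.006]
force: [4.9, 8.7, 7.5]
grip_width: 0.0288
finger_force: 40.2
```

Request:
move_arm(
  plan=[
    [[0.591,0.28,0,0,0,0,-1],[0.63,0.173,0,0,0,0,-1],[0.651,0.061,0,0,0,0,-1],[0.652,-0.053,0,0,0,0,-1],[0.632,-0.165,0,0,0,0,-1],[0.594,-0.273,0,0,0,0,-1],[0.538,-0.372,0,0,0,0,-1],[0.465,-0.459,0,0,0,0,-1],[0.378,-0.533,0,0,0,0,-1],[0.28,-0.591,0,0,0,0,-1]],
  ],
)

```text
clock: 16.6
position: [0.6159, -0.0164, 0.2042]
tool_rot: [-3.141, -0.001, 0.006]
force: [-3.8, 1.3, 11.6]
grip_width: 0.0291
finger_force: 40.5
```

Request:
move_arm(
  plan=[
    [[0.173,-0.63,0,0,0,0,-1],[0.061,-0.651,0,0,0,0,-1],[-0.053,-0.652,0,0,0,0,-1],[-0.165,-0.632,0,0,0,0,-1],[-0.273,-0.594,0,0,0,0,-1],[-0.372,-0.538,0,0,0,0,-1],[-0.459,-0.465,0,0,0,0,-1],[-0.533,-0.378,0,0,0,0,-1],[-0.591,-0.28,0,0,0,0,-1],[-0.63,-0.173,0,0,0,0,-1]],
  ],
)

```text
clock: 17.6
position: [0.558, 0.0837, 0.2042]
tool_rot: [-3.141, -0.002, 0.007]
force: [-0.5, -1.2, 10.4]
grip_width: 0.0291
finger_force: 40.4
```

Run:
```python
from h import *
look(['side'])
# model: fit J from start, using steady 1.25
def rows(a,steps,r=.075):
    for d in steps:
        p=r*(np.exp(1j*np.radians(a+d))-np.exp(1j*np.radians(a)))*np.exp(-.006j);a+=d
        print("[%.3f, %.3f, 0, 0, 0, 0, -1],"%(p.real/.02,-p.imag/.02),end=" ")
    print(a)
def sim(steps,J,w=1.25,dt=.001):
    th=0;o=[]
    for d in steps:
        wc=np.radians(d)/.1
        for _ in range(100):
            t=.05*(wc-w)-.012*w-.008*np.sign(w);w2=w+t/J*dt
            if w>0 and w2<0 and abs(.05*wc)<.008:w2=0
            w=w2;th+=w*dt
        o.append((round(np.degrees(th)),round(w,2)))
    return o
st=[10]*10+[9,8,7,6,5,4,4,4,4,4]+[4]*10+[4]*10
for J in(.04,.05,.06):
    print(J,sim([2,4,6,8]+[10]*6+[0]+[10]*20,J,0)[9::10],sim(st,J)[9::5])
rows(80,[10]*10);rows(180,[9,8,7,6,5,4,4,4,4,4]);rows(235,[4]*30)
```

```text
side t17.60 nest 4.1 to_go 320.7 [(1.2300000190734863, 4), (1.100000023841858, 184), (0.75, 244)] grip r 0.0758 ang 79.8 z0.2042 F [-0.5 -1.2 10.4] w0.0291 -1.86
0.04 [(24, np.float64(0.89)), (80, np.float64(1.15)), (149, np.float64(1.25))] [(72, np.float64(1.27)), (106, np.float64(1.02)), (130, np.float64(0.71)), (148, np.float64(0.56)), (163, np.float64(0.49)), (177, np.float64(0.46)), (190, np.float64(0.45))]
0.05 [(21, np.float64(0.79)), (72, np.float64(1.08)), (139, np.float64(1.22))] [(72, np.float64(1.27)), (106, np.float64(1.06)), (132, np.float64(0.77)), (152, np.float64(0.62)), (168, np.float64(0.53)), (183, np.float64(0.49)), (196, np.float64(0.46))]
0.06 [(18, np.float64(0.7)), (66, np.float64(1.02)), (130, np.float64(1.19))] [(72, np.float64(1.27)), (107, np.float64(1.09)), (134, np.float64(0.83)), (155, np.float64(0.67)), (173, np.float64(0.57)), (188, np.float64(0.52)), (202, np.float64(0.48))]
[-0.651, -0.061, 0, 0, 0, 0, -1], [-0.652, 0.053, 0, 0, 0, 0, -1], [-0.632, 0.165, 0, 0, 0, 0, -1], [-0.594, 0.273, 0, 0, 0, 0, -1], [-0.538, 0.372, 0, 0, 0, 0, -1], [-0.465, 0.
[... 766 characters left out ...]
1], [0.261, -0.012, 0, 0, 0, 0, -1], [0.260, -0.030, 0, 0, 0, 0, -1], [0.257, -0.048, 0, 0, 0, 0, -1], [0.253, -0.066, 0, 0, 0, 0, -1], [0.248, -0.084, 0, 0, 0, 0, -1], [0.242, -0.101, 0, 0, 0, 0, -1], [0.234, -0.117, 0, 0, 0, 0, -1], [0.225, -0.133, 0, 0, 0, 0, -1], [0.215, -0.149, 0, 0, 0, 0, -1], [0.204, -0.163, 0, 0, 0, 0, -1], [0.192, -0.177, 0, 0, 0, 0, -1], [0.180, -0.190, 0, 0, 0, 0, -1], [0.166, -0.202, 0, 0, 0, 0, -1], [0.151, -0.214, 0, 0, 0, 0, -1], [0.136, -0.224, 0, 0, 0, 0, -1], [0.120, -0.233, 0, 0, 0, 0, -1], [0.104, -0.240, 0, 0, 0, 0, -1], [0.087, -0.247, 0, 0, 0, 0, -1], [0.069, -0.252, 0, 0, 0, 0, -1], [0.051, -0.257, 0, 0, 0, 0, -1], [0.033, -0.260, 0, 0, 0, 0, -1], 355
```

Request:
move_arm(
  plan=[
    [[-0.651,-0.061,0,0,0,0,-1],[-0.652,0.053,0,0,0,0,-1],[-0.632,0.165,0,0,0,0,-1],[-0.594,0.273,0,0,0,0,-1],[-0.538,0.372,0,0,0,0,-1],[-0.465,0.459,0,0,0,0,-1],[-0.378,0.533,0,0,0,0,-1],[-0.28,0.591,0,0,0,0,-1],[-0.173,0.63,0,0,0,0,-1],[-0.061,0.651,0,0,0,0,-1]],
  ],
)

```text
clock: 18.65
position: [0.4703, 0.0085, 0.2042]
tool_rot: [-3.141, -0.002, 0.006]
force: [7.1, 0.2, 8.3]
grip_width: 0.029
finger_force: 40.4
```

Request:
move_arm(
  plan=[
    [[0.043,0.587,0,0,0,0,-1],[0.115,0.51,0,0,0,0,-1],[0.158,0.43,0,0,0,0,-1],[0.176,0.351,0,0,0,0,-1],[0.174,0.277,0,0,0,0,-1],[0.156,0.21,0,0,0,0,-1],[0.171,0.199,0,0,0,0,-1],[0.184,0.186,0,0,0,0,-1],[0.197,0.173,0,0,0,0,-1],[0.208,0.159,0,0,0,0,-1]],
  ],
)

```text
clock: 19.65
position: [0.5029, -0.0522, 0.2042]
tool_rot: [-3.141, -0.003, 0.006]
force: [3.2, 3.9, 8.8]
grip_width: 0.0289
finger_force: 40.2
```

Request:
move_arm(
  plan=[
    [[0.219,0.144,0,0,0,0,-1],[0.228,0.128,0,0,0,0,-1],[0.237,0.112,0,0,0,0,-1],[0.244,0.095,0,0,0,0,-1],[0.25,0.078,0,0,0,0,-1],[0.255,0.06,0,0,0,0,-1],[0.258,0.042,0,0,0,0,-1],[0.261,0.024,0,0,0,0,-1],[0.262,0.006,0,0,0,0,-1],[0.261,-0.012,0,0,0,0,-1]],
  ],
)

```text
clock: 20.65
position: [0.5521, -0.0651, 0.2042]
tool_rot: [-3.141, -0.002, 0.007]
force: [-1.3, 4.5, 11.3]
grip_width: 0.0295
finger_force: 40.4
```

Request:
move_arm(
  plan=[
    [[0.26,-0.03,0,0,0,0,-1],[0.257,-0.048,0,0,0,0,-1],[0.253,-0.066,0,0,0,0,-1],[0.248,-0.084,0,0,0,0,-1],[0.242,-0.101,0,0,0,0,-1],[0.234,-0.117,0,0,0,0,-1],[0.225,-0.133,0,0,0,0,-1],[0.215,-0.149,0,0,0,0,-1],[0.204,-0.163,0,0,0,0,-1],[0.192,-0.177,0,0,0,0,-1]],
  ],
)

```text
clock: 21.65
position: [0.5982, -0.0437, 0.2042]
tool_rot: [-3.141, -0.001, 0.006]
force: [-2.8, 2.4, 10.6]
grip_width: 0.0292
finger_force: 40.4
```

```bash
cat >> h.py <<'E'
def rows(a,steps,r=.075):
    for d in steps:
        p=r*(np.exp(1j*np.radians(a+d))-np.exp(1j*np.radians(a)))*np.exp(-.006j);a+=d
        print("[%.3f, %.3f, 0, 0, 0, 0, -1],"%(p.real/.02,-p.imag/.02),end=" ")
    print(a)
E
python3 - <<'E'
from h import *
look(['side'])
rows(355,[4]*20);rows(395,[3,2,1,0])
E
```

```text
side t21.65 nest 206.4 to_go 118.3 [(1.75, 206), (1.5099999904632568, 266), (1.100000023841858, 326)] grip r 0.0753 ang -44.5 z0.2042 F [-2.8  2.4 10.6] w0.0292 -1.62
[0.015, -0.261, 0, 0, 0, 0, -1], [-0.003, -0.262, 0, 0, 0, 0, -1], [-0.021, -0.261, 0, 0, 0, 0, -1], [-0.039, -0.259, 0, 0, 0, 0, -1], [-0.057, -0.255, 0, 0, 0, 0, -1], [-0.075, -0.251, 0, 0, 0, 0, -1], [-0.092, -0.245, 0, 0, 0, 0, -1], [-0.109, -0.238, 0, 0, 0, 0, -1], [-0.126, -0.230, 0, 0, 0, 0, -1], [-0.141, -0.220, 0, 0, 0, 0, -1], [-0.156, -0.210, 0, 0, 0, 0, -1], [-0.171, -0.199, 0, 0, 0, 0, -1], [-0.184, -0.186, 0, 0, 0, 0, -1], [-0.197, -0.173, 0, 0, 0, 0, -1], [-0.208, -0.159, 0, 0, 0, 0, -1], [-0.219, -0.144, 0, 0, 0, 0, -1], [-0.228, -0.128, 0, 0, 0, 0, -1], [-0.237, -0.112, 0, 0, 0, 0, -1], [-0.244, -0.095, 0, 0, 0, 0, -1], [-0.250, -0.078, 0, 0, 0, 0, -1], 435
[-0.116, -0.159, 0, 0, 0, 0, -1], [-0.082, -0.102, 0, 0, 0, 0, -1], [-0.042, -0.050, 0, 0, 0, 0, -1], [0.000, -0.000, 0, 0, 0, 0, -1], 401
```

Request:
move_arm(
  plan=[
    [[0.18,-0.19,0,0,0,0,-1],[0.166,-0.202,0,0,0,0,-1],[0.151,-0.214,0,0,0,0,-1],[0.136,-0.224,0,0,0,0,-1],[0.12,-0.233,0,0,0,0,-1],[0.104,-0.24,0,0,0,0,-1],[0.087,-0.247,0,0,0,0,-1],[0.069,-0.252,0,0,0,0,-1],[0.051,-0.257,0,0,0,0,-1],[0.033,-0.26,0,0,0,0,-1]],
  ],
)

```text
clock: 22.7
position: [0.6201, 0.0025, 0.2043]
tool_rot: [-3.141, -0.002, 0.006]
force: [0.6, -0.3, 8.7]
grip_width: 0.0287
finger_force: 40.5
```

Request:
move_arm(
  plan=[
    [[0.015,-0.261,0,0,0,0,-1],[-0.003,-0.262,0,0,0,0,-1],[-0.021,-0.261,0,0,0,0,-1],[-0.039,-0.259,0,0,0,0,-1],[-0.057,-0.255,0,0,0,0,-1],[-0.075,-0.251,0,0,0,0,-1],[-0.092,-0.245,0,0,0,0,-1],[-0.109,-0.238,0,0,0,0,-1],[-0.126,-0.23,0,0,0,0,-1],[-0.141,-0.22,0,0,0,0,-1]],
  ],
)

```text
clock: 23.7
position: [0.607, 0.0525, 0.2043]
tool_rot: [-3.141, -0.002, 0.006]
force: [2.4, 2.5, 7.5]
grip_width: 0.0292
finger_force: 40.4
```

Run:
```python
from h import *
look()
```

```text
side t23.70 nest 257.5 to_go 67.2 [(1.6100000143051147, 258), (1.5099999904632568, 198), (0.8700000047683716, 318)] grip r 0.0760 ang 34.8 z0.2043 F [2.4 2.5 7.5] w0.0292 -1.78
wrist t23.75 nest 139.0 to_go 185.8 [(2.0799999237060547, 259), (2.0799999237060547, 199), (2.0799999237060547, 139)] grip r 0.0761 ang 35.5 z0.2043 F [0.9 2.8 8.8] w0.0292 -1.78
```

Request:
move_arm(
  plan=[
    [[-0.156,-0.21,0,0,0,0,-1],[-0.171,-0.199,0,0,0,0,-1],[-0.184,-0.186,0,0,0,0,-1],[-0.197,-0.173,0,0,0,0,-1],[-0.208,-0.159,0,0,0,0,-1],[-0.219,-0.144,0,0,0,0,-1],[-0.228,-0.128,0,0,0,0,-1],[-0.237,-0.112,0,0,0,0,-1],[-0.244,-0.095,0,0,0,0,-1],[-0.25,-0.078,0,0,0,0,-1]],
  ],
)

```text
clock: 24.8
position: [0.5646, 0.0822, 0.2043]
tool_rot: [-3.14, -0.002, 0.007]
force: [1.5, 3.3, 8.8]
grip_width: 0.0289
finger_force: 40.2
```

Run:
```python
from h import *
look(['side'])
rows(75,[4]*10);rows(107,[3,2])
```

```text
side t24.80 nest 283.0 to_go 41.8 [(1.340000033378601, 283), (1.0399999618530273, 223), (0.9800000190734863, 163)] grip r 0.0758 ang 74.7 z0.2043 F [1.5 3.3 8.8] w0.0289 -1.85
[-0.255, -0.060, 0, 0, 0, 0, -1], [-0.258, -0.042, 0, 0, 0, 0, -1], [-0.261, -0.024, 0, 0, 0, 0, -1], [-0.262, -0.006, 0, 0, 0, 0, -1], [-0.261, 0.012, 0, 0, 0, 0, -1], [-0.260, 0.030, 0, 0, 0, 0, -1], [-0.257, 0.048, 0, 0, 0, 0, -1], [-0.253, 0.066, 0, 0, 0, 0, -1], [-0.248, 0.084, 0, 0, 0, 0, -1], [-0.242, 0.101, 0, 0, 0, 0, -1], 115
[-0.187, 0.061, 0, 0, 0, 0, -1], [-0.122, 0.046, 0, 0, 0, 0, -1], 112
```

Request:
move_arm(
  plan=[
    [[-0.255,-0.06,0,0,0,0,-1],[-0.258,-0.042,0,0,0,0,-1],[-0.261,-0.024,0,0,0,0,-1],[-0.262,-0.006,0,0,0,0,-1],[-0.261,0.012,0,0,0,0,-1],[-0.26,0.03,0,0,0,0,-1],[-0.257,0.048,0,0,0,0,-1],[-0.253,0.066,0,0,0,0,-1],[-0.248,0.084,0,0,0,0,-1],[-0.242,0.101,0,0,0,0,-1]],
  ],
)

```text
clock: 25.85
position: [0.5132, 0.0774, 0.2042]
tool_rot: [-3.141, -0.001, 0.006]
force: [-0.3, 1.9, 11.1]
grip_width: 0.0291
finger_force: 40.3
```

Run:
```python
from h import *
look()
rows(115,[4,3,2,1])
```

```text
side t25.85 nest 307.3 to_go 17.5 [(1.4800000190734863, 307), (1.100000023841858, 187), (0.9700000286102295, 247)] grip r 0.0752 ang 114.7 z0.2042 F [-0.3  1.9 11.1] w0.0291 -1.86
wrist t25.90 nest 309.5 to_go 15.2 [(2.2100000381469727, 310), (1.9900000095367432, 190), (1.340000033378601, 130)] grip r 0.0751 ang 115.2 z0.2042 F [-3.2  3.9 11.6] w0.0292 -1.86
[-0.234, 0.117, 0, 0, 0, 0, -1], [-0.170, 0.099, 0, 0, 0, 0, -1], [-0.110, 0.071, 0, 0, 0, 0, -1], [-0.054, 0.037, 0, 0, 0, 0, -1], 125
```

Request:
move_arm(
  plan=[
    [[-0.175,0.087,0,0,0,0,-1],[-0.115,0.063,0,0,0,0,-1],[0,0,0,0,0,0,-1],[0,0,0,0,0,0,-1],[0,0,0,0,0,0,-1],[0,0,0,0,0,0,-1],[0,0,0,0,0,0,-1],[0,0,0,0,0,0,-1],[0,0,0,0,0,0,-1],[0,0,0,0,0,0,-1]],
  ],
)

```text
clock: 26.95
position: [0.5076, 0.0744, 0.2042]
tool_rot: [-3.141, -0.001, 0.006]
force: [-1.7, 2.7, 12.4]
grip_width: 0.029
finger_force: 40.5
```

Request:
move_arm(
  plan=[
    [[0,0,0,0,0,0,-1],[0,0,0,0,0,0,-1],[0,0,0,0,0,0,-1],[0,0,0,0,0,0,-1],[0,0,0,0,0,0,-1],[0,0,0,0,0,0,-1],[0,0,0,0,0,0,-1],[0,0,0,0,0,0,-1],[0,0,0,0,0,0,-1],[0,0,0,0,0,0,-1]],
  ],
)

```text
clock: 27.95
position: [0.5076, 0.0744, 0.2042]
tool_rot: [-3.141, -0.001, 0.006]
force: [-1.7, 3.8, 12.1]
grip_width: 0.0293
finger_force: 40.5
```

Run:
```python
from h import *
look();look()
```

```text
side t27.95 nest 323.1 to_go 1.7 [(1.6100000143051147, 323), (1.0700000524520874, 203), (1.0499999523162842, 143)] grip r 0.0751 ang 119.5 z0.2042 F [-1.7  3.8 12.1] w0.0293 -1.86
wrist t28.00 nest 323.5 to_go 1.3 [(2.130000114440918, 324), (1.7200000286102295, 144), (1.4299999475479126, 204)] grip r 0.0750 ang 119.5 z0.2042 F [-1.6  2.8 12.2] w0.0290 -1.86
side t28.05 nest 323.0 to_go 1.7 [(1.6299999952316284, 323), (1.0800000429153442, 203), (1.0499999523162842, 143)] grip r 0.0751 ang 119.5 z0.2042 F [-2.9  2.6 11.8] w0.0288 -1.86
wrist t28.10 nest 323.5 to_go 1.2 [(2.130000114440918, 324), (1.7200000286102295, 144), (1.4299999475479126, 204)] grip r 0.0750 ang 119.5 z0.2042 F [-0.9  2.5 12.2] w0.0294 -1.86
```

It is at rest with the nest about 1.5° (3 mm) from the chute mark. Release and lift.

Request:
move_arm(
  plan=[
    [[0,0,0,0,0,0,0],[0,0,0,0,0,0,0],[0,0,0,0,0,0,0.5],[0,0,0,0,0,0,1],[0,0,0,0,0,0,1],[0,0,0,0,0,0,1],[0,0,-0.3,0,0,0,1],[0,0,-0.6,0,0,0,1],[0,0,-0.8,0,0,0,1],[0,0,-1,0,0,0,1]],
  ],
)

```text
clock: 29.15
position: [0.507, 0.0737, 0.2586]
tool_rot: [3.142, 0.0, 0.006]
force: [0.3, 0.5, 0.3]
grip_width: 0.0854
finger_force: 0.0
```

Request:
move_arm(
  plan=[
    [[0,0,-1,0,0,0,1],[0,0,-1,0,0,0,1],[0,0,-1,0,0,0,1],[0,0,-0.5,0,0,0,1],[0,0,0,0,0,0,1],[0,0,0,0,0,0,1],[0,0,0,0,0,0,1],[0,0,0,0,0,0,1],[0,0,0,0,0,0,1],[0,0,0,0,0,0,1]],
  ],
)

```text
clock: 30.15
position: [0.5071, 0.0737, 0.327]
tool_rot: [3.142, 0.0, 0.006]
force: [-0.6, 0.6, -0.3]
grip_width: 0.0852
finger_force: 0.0
```

Run:
```python
from h import *
look();look(['side'])
_,f=pickle.load(open("last_side.pkl","rb"));s,w=pickle.load(open("last_wrist.pkl","rb"))
cv2.imwrite("pics/end.png",np.hstack([cv2.resize(x["color"],(400,300)) for x in(f,w)])[:,:,::-1])
```

```text
side t30.15 nest 323.2 to_go 1.6 [(1.5499999523162842, 323), (1.0299999713897705, 143), (0.9700000286102295, 263)] grip r 0.0747 ang 120.1 z0.3270 F [-0.6  0.6 -0.3] w0.0852 -1.84
wrist t30.20 nest 323.3 to_go 1.4 [(3.5199999809265137, 323), (1.9199999570846558, 203), (1.909999966621399, 143)] grip r 0.0746 ang 120.1 z0.3271 F [ 0.  -0.3  0.5] w0.0856 -1.84
side t30.25 nest 323.2 to_go 1.5 [(1.5499999523162842, 323), (1.0299999713897705, 143), (0.9800000190734863, 203)] grip r 0.0747 ang 120.1 z0.3272 F [ 0.7  0.7 -0.9] w0.0854 -1.84
```

View pics/end.png

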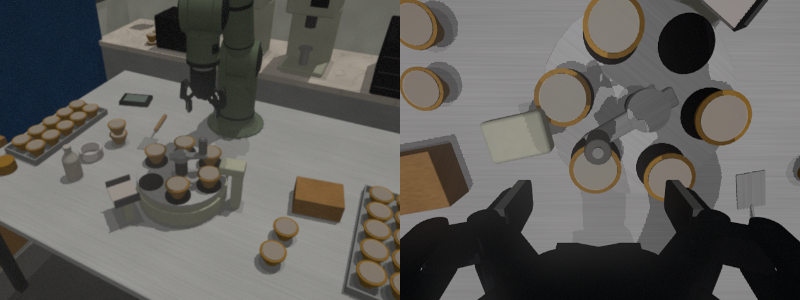

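The empty nest at (150,182) in the side view and (686,42) in the wrist view faces the chute. The grip is free and the bystanders stand where they were.

```bash
python3 -c "
from workcell import *
print(job_done())"
```

```text
the job is handed in; nothing more can be done
None
```

The job is handed in: by camera, the carousel averaged 1.23–1.26 rad/s (about 5 s a turn) for roughly 8 s, then stopped with the empty nest about 1.5° (3 mm) short of the chute mark, the grip released and the arm clear; no verdict was returned.

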